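# Rebuild the swab-drying rack

### The job

The swab-drying rack has come back from washing: put it together again. Lower the blue tier gently over all four posts of the black base until it sits flat on the base, let go, then lower the yellow tier over the same posts until it sits flat on the blue one. Do not let a tier drop down the posts, and leave the red tier, which belongs to another rack, where it stands.

Things in the scene. Friction and masses are not known exactly. Their poses are not given: they have to be found in the camera images.
- rack: fixed black base plate, 180 (x) x 136 (y) x 12 mm, with four upright steel posts 12 mm thick at x = +-50, y = +-36 mm, straight to 100 mm above the bench, then tapering to a 4 mm tip at 114 mm. Origin: centre of the underside, at bench level; z up; same after a half turn. Seated, the blue tier's origin is 12 mm and the yellow one's 56 mm above it.
- blue_tier: blue tray, 164 (x) x 120 (y) x 76 mm, about 250 g: an 8 mm plate, top at 44 mm, on two end walls 36 mm tall at its short ends; four 26 mm holes at x = +-50, y = +-36 mm. On its middle a white lifting bar, 14 mm in x, 44 mm in y, from 44 to 76 mm high: grip it from above, closing along x. Black dots are marks only. Origin: centre of the underside, z up; same after a half turn.
- yellow_tier: yellow tray, the same shape, size, holes, white lifting bar, origin and axes as the blue tier. Its end walls stand on the blue tier's plate and clear the blue tier's bar.
- red_tier: red tray of another rack, to be left alone: same size, bar, origin and axes as the blue tier, but with only two holes, at x = +-50, y = 0 mm.
There are look-alikes about, which are no part of the job. Several things have the shape of the yellow_tier; the one meant has the colours described above.

How it is judged:
On the way, in this order (a step that is already met when the one before it is completed fails the run):
1. the blue tier sits flat on the base with all four posts through it, released (horizontal distance between blue_tier and rack below 0.015 m and z of blue_tier in the frame of rack between 0.006 and 0.018 m and angle between blue_tier's own z axis and vertical below 0.12 rad and angle between the x axis of blue_tier and the x axis of rack, either way round below 0.25 rad and contact force between blue_tier and the fingers below 0.1 N), for 0.2 s.
2. the yellow tier sits flat on the blue one, over the same posts, released (horizontal distance between each of blue_tier, yellow_tier and rack below 0.015 m and z of blue_tier in the frame of rack between 0.006 and 0.018 m and angle between each of blue_tier, yellow_tier's own z axis and vertical below 0.12 rad and angle between the x axis of each of blue_tier, yellow_tier and the x axis of rack, either way round below 0.25 rad and z of yellow_tier in the frame of rack between 0.05 and 0.062 m and contact force between yellow_tier and the fingers below 0.1 N), for 0.2 s.
At the end, for the whole second after the job is handed in: Blue tier on the base, yellow on the blue, released and at rest, each within 6 mm of seated height, 15 mm of the rack's centre, 14 degrees of its direction (either way round) and 7 degrees of level; the red tier within 30 mm of where it stood (all of step 2 and linear speed of each of blue_tier, yellow_tier below 0.02 m/s and contact force between each of blue_tier, yellow_tier and the arm below 0.1 N and contact force between blue_tier and the fingers below 0.1 N and distance of red_tier from where it was at the start of the episode below 0.03 m); the robot touches nothing.
It fails at once if a tier dropped or slammed down the posts (faster than 0.5 m/s) ((horizontal distance between blue_tier and rack below 0.03 m and z of blue_tier in the frame of rack below 0.1 m and linear speed of blue_tier above 0.5 m/s) or (horizontal distance between yellow_tier and rack below 0.03 m and z of yellow_tier in the frame of rack below 0.1 m and linear speed of yellow_tier above 0.5 m/s)).
It fails at once if the red tier moved by more than 30 mm (distance of red_tier from where it was at the start of the episode above 0.03 m).
It also fails if it takes over 64 s, if anything falls off the work surface, if the arm or the gripper's body presses on something with over 40 N, if the wrist force passes 120 N, or if a joint passes its speed limit or range.

### The arm

A 6-joint arm with a two-finger parallel gripper is mounted at the origin on the work surface. World frame = base frame: x ahead of the robot, y to its left, z up, the work surface at z = 0. Lengths are in m, angles in rad, forces in N, time in s.
With the tool pointing down it reaches from about 0.325 to 1 m from the base axis. Payload 5.1 kg.
Tool frame: the origin (TCP) lies midway between the tips of the shut fingers; the grasp point (between the pads) lies 19 mm behind it; z points along the fingers, y is the line along which they close (so a half turn about z gives the same grasp; the last joint's range is limited). The gripper opens to 85 mm and grips with 20 to 120 N. Pads are 22 mm wide; open, the fingers measure 114 mm over their backs; the gripper's body (76 mm by 85 mm) begins 54 mm behind the grasp point. The pads swing forward as they close: fully open they stand 13 mm farther back than shut.
Start: joints at [-1.426, 0.124, 1.65, -0, 1.367, -0.083], TCP at [0.147, -0.633, 0.231] pointing down, gripper open.
Joint ranges: [-2.61, 2.61], [-1.02, 2.33], [0.03, 2.71], [-1.35, 4.49], [0.32, 2.68], [-2.91, 2.91]. Speed limits (rad/s): [2.57, 2.57, 3.14, 3.14, 3.14, 3.14].

### API

Orientations are given as [roll, pitch, yaw] about the fixed x, y, z axes, in that order (R = Rz(yaw) Ry(pitch) Rx(roll)).
In Python, from station import bot gives the robot as it stands. Calls block until the motion is done:
- bot.move_pose(position, orientation): joint-space move of the TCP to a pose.
- bot.movel(position, feed=0.15, frame=None): straight line of the TCP; frame=None keeps the orientation; feed is the mean speed in m/s.
- bot.move_j(angles): joint-space move.
- bot.release() and bot.grab(grip_force=None): open the fingers fully, or close them until they stop; grip_force is the grip in N (None keeps the last).
- bot.wait(seconds).
- bot.solve_ik(position, orientation): joint angles nearest the present ones, or None.
- bot.state(): the state.
- bot.get_image(name): name is "side" or "top"; returns (picture, depth): 420x560x3 uint8, red, green, blue; 420x560 float32, m along the optical axis (not along the pixel's ray), 0 where there is no reading.
- bot.camera_info(name): a dict with "intrinsics" (3x3 intrinsics, pixels), "D" ([k1, k2, p1, p2, k3] as OpenCV has them; the pictures are not rectified), "eye" and "attitude" of the camera in the world. Camera axes: x right, y down, z forward; pixel columns grow to the right and rows downward; lengths in m; the calibration is good to about 2 mm. A picture is of the moment at which its call begins. camera_info takes no time and is no camera call.
A pose or a line that the arm cannot do raises bot.IKError and nothing moves.
- bot.job_done(): hands the job in; it is judged then, once.
Trained networks look in the newest picture that a camera, given by its name, has taken for a name from the list of things; names that differ only in an ending like _2 or _b are one class to them, and where a whole thing is asked for, a point or a joint stands for the part that bears it (a point fixed in the world has none). Each returns a list of dicts, best first, with "score" (0 to 1); they miss things now and then, are a little off and sometimes report something else, mostly with a low value. They report only what shows in the picture. A call takes as long as a camera call. They do not tell look-alikes from the thing itself.
- bot.outline_of(camera, target): "mask" (420x560 bool, what is visible of it) and "bbox" ([left, top, right, bottom] in pixels, round what is visible of it).
- bot.pinpoint(camera, target): "location" ([row, column] in pixels: a listed point, or the origin of a listed thing).
The state is a dict: "clock": time; "q": joint angles; "qvel": joint speeds; "joint_efforts": joint torques, N m; "tcp_pos": TCP position; "orientation": TCP orientation; "force": force on the tool from outside, world axes, zero at the start; "torque": the same for the moment, N m; "opening": finger opening in m; "finger_force": force on a finger pad.
Only numpy, scipy, OpenCV 4.12 (cv2) and the standard library are available. Lean on these libraries where they do the work, as an engineer would, in place of code of your own. Each camera call takes 0.05 s, during which the arm holds its last target. There are 200 camera calls.

## Working session

There is one attempt and no reset: what is moved stays moved. The work goes in short steps, each a Python script; the robot and the scene stay as the last script left them, time stands still between calls to the robot, and variables do not carry over. Pictures are saved under pics/ and viewed, at most 10 in all, crops included, and the job is handed in when it is done.

```bash
mkdir -p pics; cat > look.py <<'E'
from station import bot
import numpy as np, cv2, pickle
D={}
for c in("top","side"):
    im,d=bot.get_image(c); D[c]=(im,d,bot.camera_info(c)); cv2.imwrite(f"pics/{c}0.png",im[:,:,::-1])
    for t in("rack","blue_tier","yellow_tier","red_tier"):
        m=bot.outline_of(c,t); D[c,t]=m
        print(c,t,[(round(x["score"],2),x["bbox"],int(x["mask"].sum())) for x in m])
        print("  pt",[(round(x["score"],2),x["location"]) for x in bot.pinpoint(c,t)])
    print(D[c][2])
pickle.dump(D,open("d0.pkl","wb")); print(bot.state())
E
python3 look.py
```

```text
top rack []
  pt [(0.92, [195.8, 107.5])]
top blue_tier [(0.7, [275.3, 85.1, 345.4, 166.9], 3696)]
  pt [(0.95, [131.1, 307.7])]
top yellow_tier [(0.88, [73.5, 267.5, 166.5, 362.5], 4454), (0.83, [359.9, 241.5, 437.6, 331.2], 3929), (0.81, [177.6, 96.6, 239.3, 177.9], 3835)]
  pt [(0.86, [283.7, 393.7]), (0.72, [141.4, 207.0])]
top red_tier []
  pt [(0.96, [170.2, 409.5])]
{'intrinsics': array([[419.70140891,   0.        , 272.19768444],
       [  0.        , 419.70140891, 214.55010995],
       [  0.        ,   0.        ,   1.        ]]), 'D': array([0.03754038, 0.        , 0.        , 0.        , 0.        ]), 'eye': array([ 0.30775561, -0.00226082,  0.96352909]), 'attitude': array([-3.06554213, -0.00577334, -1.59274773])}
side rack [(0.73, [125.3, 237.5, 223.1, 325.7], 4195)]
  pt [(0.77, [289.8, 171.1])]
side blue_tier [(0.72, [223.1, 148.3, 285.5, 186.7], 1394)]
  pt [(0.98, [173.9, 257.4])]
side yellow_tier [(0.73, [234.8, 297.3, 302.5, 378.8], 4773), (0.62, [167.4, 181.9, 243.9, 236.7], 2149)]
  pt [(0.83, [216.1, 205.1]), (0.69, [339.5, 266.7])]
side red_tier [(0.87, [292.9, 
[... 418 characters left out ...]
{'clock': 0.9, 'q': array([-1.42559476e+00,  1.23778530e-01,  1.65024966e+00,  6.90225015e-06,
        1.36751196e+00, -8.26074009e-02]), 'qvel': array([-4.42089162e-04, -1.89032292e-04, -5.40340695e-04, -2.27284588e-05,
       -4.41999600e-04, -7.42895472e-04]), 'joint_efforts': array([-6.73224749e-04, -4.23589540e+01, -3.65762794e+01, -2.16823096e-04,
        3.40352117e-04,  8.68609249e-06]), 'tcp_pos': array([ 0.14676821, -0.63322055,  0.23136592]), 'orientation': array([ 3.14153977e+00, -2.40515091e-06,  2.27807573e-01]), 'force': array([-0.3705451 ,  0.53153554,  0.4760323 ]), 'torque': array([ 0.00680492, -0.03773686,  0.00293831]), 'finger_force': 0.0, 'opening': 0.08537996660077851}
```

View pics/top0.png

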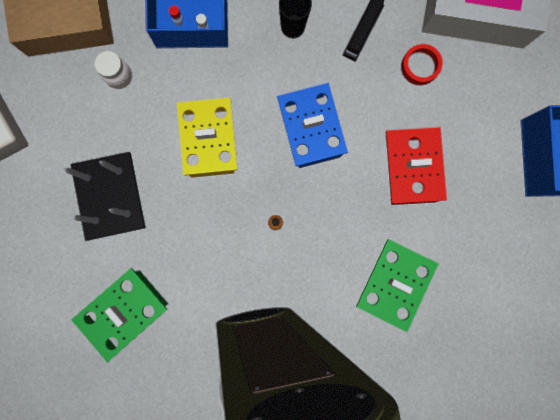

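View pics/side0.png

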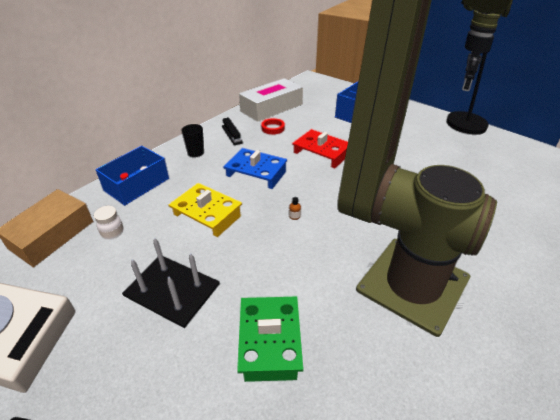

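The objects shaped like a yellow_tier in the top view are a yellow tray (207,135), a green tray (120,315) and a green tray (397,285). The yellow one fits because only it is yellow with a white bar. The black base is at (108,196), blue at (312,124) and red at (416,165). Next I measure poses and confirm in a crop.

```bash
cat > pose.py <<'E'
import numpy as np, cv2
from scipy.spatial.transform import Rotation as R
def rays(info,px):
    n=cv2.undistortPoints(np.float64(px).reshape(-1,1,2),info["intrinsics"],info["D"]).reshape(-1,2)
    return np.c_[n,np.ones(len(n))]@R.from_euler("xyz",info["attitude"]).as_matrix().T
def on_plane(info,px,z):
    r=rays(info,px); e=info["eye"]; return (e+r*((z-e[2])/r[:,2])[:,None])[:,:2]
def cmask(im,c):
    h,s,v=cv2.split(cv2.cvtColor(im,cv2.COLOR_RGB2HSV))
    if c=="black": return (v<70)
    lo,hi={"blue":(100,125),"yellow":(22,38),"red":(0,6)}[c]
    return (h>=lo)&(h<=hi)&(s>140)&(v>60)
def fit(im,d,info,c,box,z,tol=.01):
    """tier/base pose: min-area rectangle of top-plane pixels in box (l,t,r,b), on plane z"""
    m=cmask(im,c); b=np.zeros_like(m); l,t,r,bt=box; b[t:bt,l:r]=1; m&=b
    v,u=np.nonzero(m); px=np.c_[u,v]
    P=info["eye"]+rays(info,px)*d[v,u][:,None]
    ok=(abs(P[:,2]-z)<tol)&(d[v,u]>0)
    xy=on_plane(info,px[ok],z)
    (cx,cy),(w,h),a=cv2.minAreaRect(np.float32(xy*1000))
    if h>w: w,h,a=h,w,a+90
    a=(a+90)%180-90
    return np.array([cx,cy])/1000,np.radians(a),(w,h),np.median(P[ok,2])
E
python3 - <<'E'
import pickle,cv2,numpy as np
from pose import *
D=pickle.load(open("d0.pkl","rb"))
B={"top":{"blue":(268,75,355,175),"yellow":(170,90,245,182),"red":(380,120,452,210),"black":(66,145,150,245)},
"side":{"blue":(218,140,292,192),"yellow":(162,178,248,238),"red":(286,125,352,172),"black":(118,230,225,326)}}
for c in B:
    im,d,i=D[c]
    for k,b in B[c].items(): print(c,k,fit(im,d,i,k,b,.012 if k=="black" else .044))
    # post tips
    v,u=np.mgrid[230:326,118:225] if c=="side" else np.mgrid[145:245,60:155]
    v,u=v.ravel(),u.ravel();P=i["eye"]+rays(i,np.c_[u,v])*d[v,u][:,None];k=(P[:,2]>.095)&(P[:,2]<.13)
    n,l,s,ce=cv2.connectedComponentsWithStats((k.reshape(-1,107 if c=="side" else 95)).astype(np.uint8))
    for j in range(1,n): print(s[j,4],P[l.ravel()==j].mean(0).round(4))
im=D["top"][0][75:185,160:360];cv2.imwrite("pics/crop.png",cv2.resize(im,None,fx=4,fy=4,interpolation=2)[:,:,::-1])
E
```

```text
top blue (array([ 0.57786639, -0.10233131]), np.float64(0.23731303638019993), (164.9443359375, 119.23780822753906), np.float64(0.04306687265155518))
top yellow (array([0.5556153 , 0.13289951]), np.float64(0.07881901549052601), (164.8804931640625, 118.444580078125), np.float64(0.04316960491367072))
top red (array([ 0.4808233 , -0.32877023]), np.float64(0.034833495832126124), (163.81805419921875, 120.21763610839844), np.float64(0.043087686128466085))
top black (array([0.43127225, 0.3619837 ]), np.float64(0.19631408751735038), (178.2035369873047, 136.1911163330078), np.float64(0.011085860654620028))
31 [0.4864 0.3356 0.1044]
37 [0.4725 0.4067 0.1043]
28 [0.3893 0.3167 0.1059]
35 [0.3757 0.3876 0.1042]
side blue (array([ 0.57309979, -0.09871593]), np.float64(0.2240852816933445), (166.4224853515625, 125.62167358398438), np.float64(0.04419824590669519))
side yellow (array([0.55110602, 0.13466393]), np.float64(0.08659555406447667), (173.3535614013672, 123.49732208251953), np.float64(0.04421836672257706))
side red (array([ 0.47688458, -0.32439362]), np.float64(0.04366651249110582), (167.40814208984375, 126.448974609375), np.float64(0.044278636786090675))
side black (array([0.4274913 , 0.36593469]), np.float64(0.19331648332862764), (180.77685546875, 136.59205627441406), np.float64(0.01232459636137373))
36 [0.4837 0.3399 0.1041]
38 [0.3862 0.3209 0.1044]
39 [0.4707 0.4101 0.1054]
44 [0.3721 0.3904 0.1053]
```

View pics/crop.png

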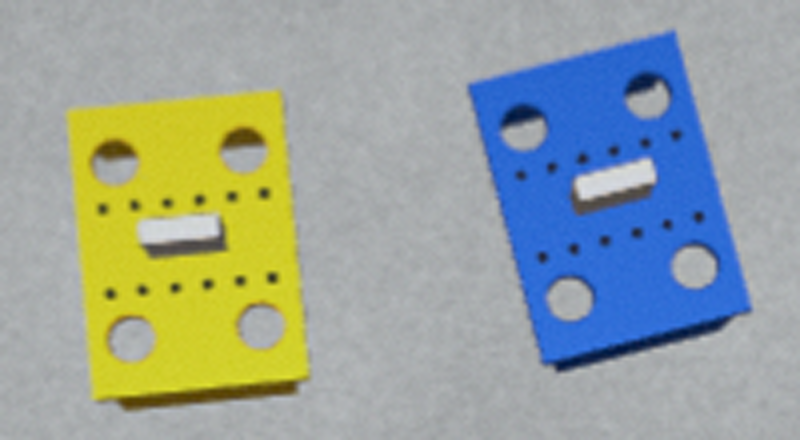

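The crop shows the yellow tray (crop 190,245) and the blue tray (crop 610,200), each with four holes and a white bar, so both match the description. The two cameras agree within 4 mm, so I average them. Now I pick up blue and look above the rack.

```bash
cat > act.py <<'E'
from station import bot
import numpy as np, cv2
from pose import *
RACK=(.4295,.3637,.195); BLUE=(.5757,-.1008,.234); YEL=(.5535,.1336,.081)
OFF=-np.pi/2
def ori(a,off=OFF): return [np.pi,0,a+off]
def st():
    s=bot.state(); print("t",round(s["clock"],2),"tcp",s["tcp_pos"].round(4),"rpy",s["orientation"].round(3),"F",s["force"].round(1),"open",round(s["opening"],4),"ff",round(s["finger_force"],1)); return s
def pick(p):
    x,y,a=p
    bot.release(); bot.move_pose([x,y,.14],ori(a)); bot.movel([x,y,.050],feed=.08); bot.grab(60); st()
    bot.movel([x,y,.215],feed=.12); st()
E
cat > t.py <<'E'
from act import *
for off in (np.pi/2,-np.pi/2):
    for p in (BLUE,RACK,YEL):
        for z in (.05,.215): print(off,z,bot.solve_ik([p[0],p[1],z],ori(p[2],off)))
E
python3 t.py
```

```text
1.5707963267948966 0.05 [-0.26517209  0.16175427  1.93445656  0.          1.04538182 -0.49917209]
1.5707963267948966 0.215 [-0.26517209 -0.00892465  1.81658268  0.          1.33393462 -0.49917209]
1.5707963267948966 0.05 [ 6.07250510e-01  1.17436799e-01  1.98426308e+00 -4.44089210e-16
  1.03989278e+00  4.12250510e-01]
1.5707963267948966 0.215 [ 6.07250510e-01 -5.75411655e-02  1.86395255e+00 -4.44089210e-16
  1.33518127e+00  4.12250510e-01]
1.5707963267948966 0.05 [ 1.42568365e-01  1.31028029e-01  1.96917057e+00 -4.44089210e-16
  1.04139405e+00  6.15683651e-02]
1.5707963267948966 0.215 [ 1.42568365e-01 -4.26510826e-02  1.84963789e+00 -4.44089210e-16
  1.33460585e+00  6.15683651e-02]
-1.5707963267948966 0.05 [-2.65172094e-01  1.61754269e-01  1.93445656e+00 -4.44089210e-16
  1.04538182e+00  2.64242056e+00]
-1.5707963267948966 0.215 [-2.65172094e-01 -8.92464546e-03  1.81658268e+00 -4.44089210e-16
  1.33393462e+00  2.64242056e+00]
-1.5707963267948966 0.05 [ 0.60725051  0.1174368   1.98426308  0.          1.03989278 -2.72934214]
-1.5707963267948966 0.215 [ 0.60725051 -0.05754117  1.86395255  0.          1.33518127 -2.72934214]
-1.5707963267948966 0.05 None
-1.5707963267948966 0.215 None
```

```bash
sed -i 's|^OFF=.*|OFF=np.pi/2|' act.py; cat > s1.py <<'E'
from act import *
pick(BLUE)
bot.move_pose([RACK[0],RACK[1],.215],ori(RACK[2])); s=st()
for c in("top","side"):
    im,d=bot.get_image(c); cv2.imwrite(f"pics/{c}1.png",im[:,:,::-1])
    for z in (.205,.209):
      try: print(c,fit(im,d,bot.camera_info(c),"blue",(20,60,300,330),z,.015))
      except Exception as e: print(c,e)
a=cv2.imread("pics/top1.png");b=cv2.imread("pics/side1.png");cv2.imwrite("pics/m1.png",np.hstack([a[60:420,0:390],b[60:420,0:390]]))
E
python3 s1.py
```

```text
t 5.49 tcp [ 0.5761 -0.1009  0.0504] rpy [3.141 0.    1.805] F [0.4 0.4 1.9] open 0.013 ff 60.1
t 7.02 tcp [ 0.5751 -0.1007  0.2137] rpy [-3.140e+00 -1.000e-03  1.805e+00] F [ 0.1 -0.1 -3.1] open 0.0129 ff 59.5
t 8.79 tcp [0.4301 0.363  0.215 ] rpy [3.141 0.    1.765] F [ 1.   0.3 -2.8] open 0.0129 ff 59.5
top (array([0.42982382, 0.35996539]), np.float64(0.19071822014536227), (166.19969177246094, 122.54776763916016), np.float64(0.2075007723511786))
top (array([0.42943787, 0.35833731]), np.float64(0.1937992977895022), (164.7074737548828, 121.8927230834961), np.float64(0.20751609481900535))
side (array([0.42544965, 0.35992462]), np.float64(0.20559628582546938), (180.33177185058594, 125.19505310058594), np.float64(0.20855076705730222))
side (array([0.42273444, 0.36234232]), np.float64(0.20559620260168532), (175.9781951904297, 124.19881439208984), np.float64(0.20858301772880272))
```

View pics/m1.png

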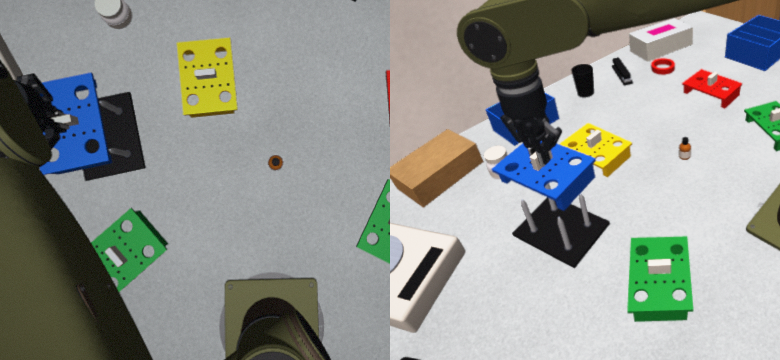

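Both cameras show blue level and held above the posts, about (-2,-3.5) mm off the rack. I'll correct that and lower while watching the force.

```bash
cat >> act.py <<'E'
def lower(x,y,zend,lim=8):
    """lower in steps to zend; stop when the force changes by more than lim"""
    bot.movel([x,y,.200],feed=.1); bot.wait(.2); f0=bot.state()["force"]
    for z in list(np.arange(.185,zend+.008,-.0125))+[zend+.008,zend+.005,zend+.003,zend+.002,zend+.001,zend,zend-.001,zend-.002]:
        bot.movel([x,y,z],feed=.06); s=bot.state(); df=s["force"]-f0
        if np.linalg.norm(df)>lim: break
    print("stop",round(z,4),df.round(1)); st(); return z
E
cat > s2.py <<'E'
from act import *
x,y=RACK[0]+.002,RACK[1]+.003
z=lower(x,y,.062)
if z<.066:
    bot.release(); bot.movel([x,y,.20],feed=.15); st()
    bot.move_pose([YEL[0],YEL[1],.2],ori(YEL[2]))
for c in("top","side"):
    im,d=bot.get_image(c); cv2.imwrite(f"pics/{c}2.png",im[:,:,::-1])
    print(c,fit(im,d,bot.camera_info(c),"blue",(60,100,200,330),.056,.012))
a=cv2.imread("pics/top2.png");b=cv2.imread("pics/side2.png");cv2.imwrite("pics/m2.png",np.hstack([a[60:420,0:390],b[60:420,0:390]]))
E
python3 s2.py
```

```text
stop 0.061 [-2.  -3.   9.1]
t 14.78 tcp [0.4317 0.3669 0.0624] rpy [ 3.141 -0.     1.766] F [-2.7 -2.8  5.6] open 0.0132 ff 60.7
t 16.55 tcp [0.4309 0.3663 0.1986] rpy [-3.139e+00  1.000e-03  1.766e+00] F [-0.5  0.5  0.1] open 0.0858 ff 0.0
top (array([0.42808344, 0.37976416]), np.float64(0.18492754253963486), (164.21139526367188, 87.8572006225586), np.float64(0.054914628160568024))
side (array([0.63312988, 0.26535071]), np.float64(-0.4317181200939111), (662.4080810546875, 198.32095336914062), np.float64(0.056177190721819426))
```

View pics/m2.png

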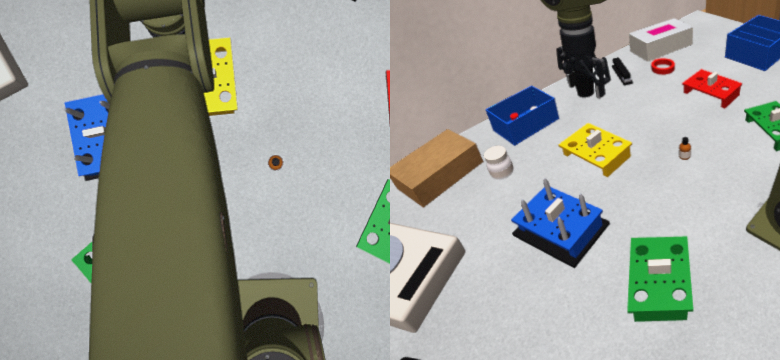

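Blue sits flat at side crop (558,218), with its top at about 56 mm and all four posts through it. The fingers are clear of it. Yellow is next.

```bash
cat > s3.py <<'E'
from act import *
pick(YEL)
bot.move_pose([RACK[0]+.002,RACK[1]+.003,.215],ori(RACK[2])); s=st()
for c in("top","side"):
    im,d=bot.get_image(c); cv2.imwrite(f"pics/{c}3.png",im[:,:,::-1])
    try: print(c,fit(im,d,bot.camera_info(c),"yellow",(20,60,300,330),.209,.015))
    except Exception as e: print(c,e)
a=cv2.imread("pics/top3.png");b=cv2.imread("pics/side3.png");cv2.imwrite("pics/m3.png",np.hstack([a[60:420,0:390],b[60:420,0:390]]))
E
python3 s3.py
```

```text
t 20.17 tcp [0.554  0.1337 0.0505] rpy [ 3.141 -0.     1.652] F [-0.1  0.4  2.3] open 0.0128 ff 60.0
t 21.69 tcp [0.5529 0.1335 0.2137] rpy [-3.139  0.     1.652] F [-0.2 -0.3 -3.2] open 0.0128 ff 59.2
t 22.72 tcp [0.432  0.366  0.2148] rpy [3.141e+00 1.000e-03 1.765e+00] F [-0.  -0.7 -3.2] open 0.0127 ff 59.2
top (array([0.43087201, 0.36300177]), np.float64(0.19611296892077898), (164.78628540039062, 121.9030990600586), np.float64(0.20728072931645825))
side (array([0.42525546, 0.3661709 ]), np.float64(0.20351998557110274), (175.88858032226562, 124.32478332519531), np.float64(0.20834906923385893))
```

View pics/m3.png

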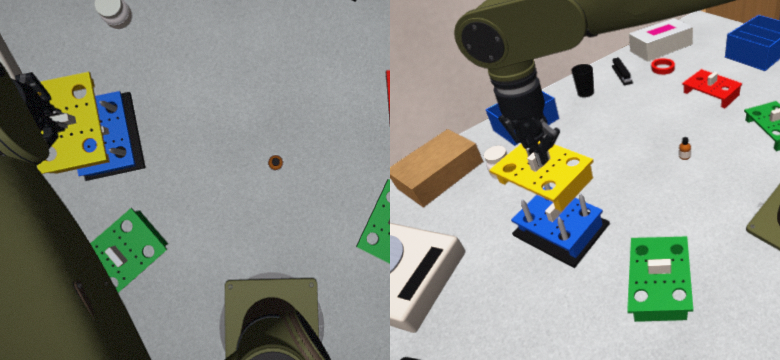

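Yellow is held level over the posts, within about 1 mm of the rack in the top view. Lowering it now.

```bash
cat > s4.py <<'E'
from act import *
x,y=RACK[0]+.002,RACK[1]+.003
z=lower(x,y,.106)
if z<.110:
    bot.release(); bot.movel([x,y,.22],feed=.15); st()
    bot.move_pose([.5535,.0,.25],ori(.08))
for c in("top","side"):
    im,d=bot.get_image(c); cv2.imwrite(f"pics/{c}4.png",im[:,:,::-1])
    i=bot.camera_info(c)
    print(c,fit(im,d,i,"yellow",(50,130,225,330),.1,.012))
    if c=="top": print("red",fit(im,d,i,"red",(380,120,452,210),.044))
a=cv2.imread("pics/top4.png");b=cv2.imread("pics/side4.png");cv2.imwrite("pics/m4.png",np.hstack([a[60:420,0:390],b[60:420,0:390]]))
E
python3 s4.py
```

```text
stop 0.105 [-2.6 -1.7  8.4]
t 27.3 tcp [0.4318 0.3669 0.1065] rpy [ 3.141 -0.     1.766] F [-2.3 -2.6  5.9] open 0.0127 ff 60.4
t 28.92 tcp [0.4309 0.3663 0.2187] rpy [-3.140e+00  1.000e-03  1.766e+00] F [-0.3  0.1  0.1] open 0.0855 ff 0.0
top (array([0.43099399, 0.36450232]), np.float64(0.19644251846091945), (164.3742218017578, 120.80194091796875), np.float64(0.09901788362885633))
red (array([ 0.48078415, -0.32875409]), np.float64(0.036814477806008564), (163.6652069091797, 120.46916198730469), np.float64(0.04309903998704284))
side (array([0.42675925, 0.36716385]), np.float64(0.20201556587131697), (171.3772430419922, 123.7193603515625), np.float64(0.10020496031325143))
```

View pics/m4.png

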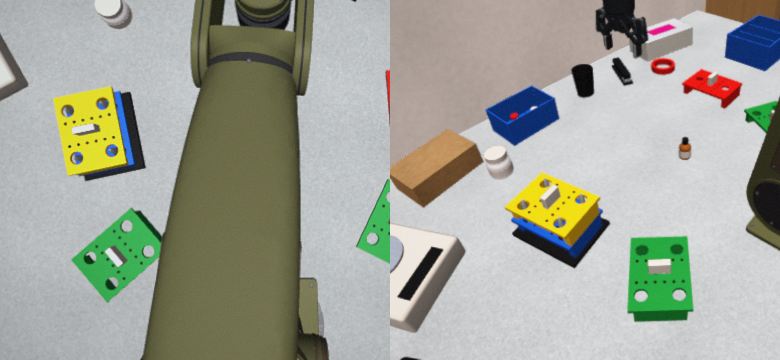

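The yellow tier at side crop (553,208) sits flat on blue, with its top at 100 mm and within about 3 mm of the rack centre. Red hasn't moved and the arm is clear, so I'll hand in.

```bash
python3 -c "
from station import bot
bot.wait(.3); print(bot.job_done())"
```

```text
the job is handed in; nothing more can be done
None
```

The rack is back together and handed in: blue sits flat on the base, yellow sits flat on blue, both are released, and the red tier has not moved; no verdict came back at hand-in.

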